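Pump up the oil filter pressure pot

TASK

Push the lever of the pressure pot's vent tap round until it is fully shut. Then pump the black plunger on the pot's lid, down and up again and again, until the brass pressure pin stands fully out of its collar, and stop pumping there, before the relief valve lifts. Only push and press: do not lift, tip or shove the pot, leave everything else where it stands, and finish with the plunger up.

Things in the scene. Friction and masses are not known exactly. Their poses are not given: they have to be found in the camera images.
- pot: stainless pressure pot, loose and upright on the bench (about 3.5 kg, body 150 mm across, 195 mm over the wing nuts at the rim, which reach 16 mm above the lid). Origin: centre of its underside, z up; top face of the lid 172 mm above it. On the lid, in the pot's axes (x, y, mm): plunger (0, 0), pressure pin (52, 0), vent tap (-52, 0), relief valve (0, -52), steel spout (0, 56)
- pump_top (a point): centre of the flat top of the pump plunger: black mushroom knob, 54 mm across, 16 mm thick, on a 14 mm rod over an aluminium barrel. Up, its top is 82 mm above the lid; it is pressed straight down
- pump (a joint): travel of the plunger in m: 0 fully up (its spring holds it there), 0.035 fully down on its stop. The spring asks for about 5 N at the top, 12 N at the bottom, and brings it back up by itself. With the vent shut each full stroke down adds one shot of air (a part stroke adds less); the pot needs 3 to 8 full strokes, depending on what pressure is left in it
- pin_top (a point): centre of the top of the pressure pin: plain brass pin, 16 mm across, in a black collar 30 mm across and 12 mm high. Without pressure its top is 1 mm above the collar (13 mm above the lid); fully out it stands 15 mm above the collar
- pin (a joint): rise of the pressure pin in m: 0 fully in, 0.014 fully out against its stop. It does not stir in the first strokes, then comes out within the last two or three, and stays out. How many strokes are needed cannot be known beforehand: watch the pin
- vent_pivot (a point): point on the upright turning axis of the vent tap, at half the height of its lever, 41 mm above the lid
- vent_grip (a point): point on the lever of the vent tap, 45 mm from the axis, at half its height: a straight bar with a black sleeve, level, 62 mm long from the axis, sleeve 11 mm thick and 14 mm high (34 to 48 mm above the lid)
- vent (a joint): angle of the vent lever in rad: 0 open (the lever points outward from the pot, along the pot's -x), 1.571 shut against its stop (the lever lies across, along the pot's +y). It turns clockwise seen from above as it shuts, stays where it is left, and turns at about 1.2 N on its sleeve. While open, the pump gives no pressure
- relief_top (a point): centre of the top of the cap of the relief valve: brass, 20 mm across, with a steel pull ring on top that reaches 15 mm higher; seated, this point is 25 mm above the lid
- relief (a joint): lift of the relief valve in m: 0 seated, 0.006 blown off. It lifts two to four full strokes after the pin has come fully out
- can: bystander: tall aluminium bottle with white cap and paper label, 74 mm across, 185 mm high, standing beside the pot; origin: centre of its underside
- beaker: bystander: clear glass beaker, 72 mm across, 95 mm high, standing beside the pot; origin: centre of its underside
- amber: bystander: small amber glass bottle with black cap, 38 mm across, 85 mm high, standing beside the pot; origin: centre of its underside
- funnel_bottle: bystander: small green bottle with a white funnel in its neck, 78 mm across the funnel, 112 mm high, at a side of the bench; origin: centre of its underside
- dispenser: bystander: white lotion bottle with a grey pump spout, 60 mm across, 172 mm high, at a side of the bench; it is not the pump of this job; origin: centre of its underside
- jar: bystander: glass jar with aluminium lid, 68 mm across, 70 mm high, at a side of the bench; origin: centre of its underside
- spatula: bystander: spatula lying on the bench, 240 mm long; origin: the middle of its underside

How it is judged:
By the outcome, as a careful person would: the job done as asked, in the order asked, and still so for the second after the job is handed in, with the robot touching nothing.
It also fails if it takes over 54 s, if anything falls off the work surface, if the arm or the gripper's body presses on something with over 40 N, if the wrist force passes 120 N, or if a joint passes its speed limit or range.

ROBOT

A 7-joint arm with a two-finger parallel gripper is mounted at the origin on the work surface. World frame = base frame: x ahead of the robot, y to its left, z up, the work surface at z = 0. Lengths are in mm, angles in rad, forces in N, time in s.
With the tool pointing down it reaches from about 425 to 950 mm from the base axis. Payload 4.7 kg.
Tool frame: the origin (TCP) lies midway between the tips of the shut fingers; the grasp point (between the pads) lies 19 mm behind it; x points along the fingers, y is the direction in which the jaws open and shut, and the axes are right-handed (so a half turn about x gives the same grasp; the last joint's range is limited). The gripper opens to 87 mm and grips with 3 to 60 N. Pads are 19 mm wide; open, the fingers measure 117 mm over their backs; the gripper's body (75 mm by 190 mm) begins 51 mm behind the grasp point.
Start: joints at [1.231, 0.469, -0.049, 1.532, 0.024, 1.141, -0.082], TCP at [206.476, -642.664, 222.573] pointing down, gripper open.
Joint ranges: [-2.59, 2.59], [-0.33, 1.99], [-1.39, 1.29], [0.1, 2.45], [-1.04, 4.18], [0.21, 1.99], [-2.66, 2.66]. Speed limits (rad/s): [2.57, 2.57, 3.14, 3.14, 3.14, 3.14, 3.14].

INTERFACE

Orientations are given as a rotation vector (axis times angle).
In Python, from cell import state, read_camera, camera_info, hand_in, search_frame, silhouettes gives the robot as it stands.
- The arm moves only by the tool drive_tool, never from a script. Its argument "steps" is a list that holds one entry, the list of rows, each a list of 5 numbers: the closure in counts, from 0 (fully open) to 255 (shut), then the shift along the tool's x, y, z in m, then the turn about the tool's x in rad. In form: [[[fingers, tx, ty, tz, turn], ...]]. A call has 1 to 12 rows; each row shifts and turns the pose as measured when the row begins, along the tool's axes as they then stand; what a row does not reach is not made up. A row lasts 1/12 s, in which the tool goes at most 41.7 mm and 7.16 degrees, less where a joint would pass 70% of its speed; a pose out of reach is approached as far as the arm can. A call is refused whole if a number of a shift passes 0.0417 or a number of a turn 0.125, either way. A call with a gripper value outside its range is refused whole. The fingers move at their own pace and stop on an object; "squeeze" is the grip in N (left out, the last holds). Time passes only in rows, so rows that do not move let the fingers close. It gives the time, the measured TCP pose, the force and the opening at its end, in the units of the state.
- state(): the state, without advancing time (a new reading comes with each control period).
- read_camera(name): name is "scene" or "top"; returns the picture (420x560x3 uint8, red, green, blue); there is no depth.
- camera_info(name): a dict with "fov_y" (degrees; the focal length in pixels is half the picture's height over the tangent of half this angle, whatever the lens; pixels are square), "cx", "cy" (the principal point, pixels), "R" (3x3) and "t" (3): a world point X has camera coordinates R X + t. Camera axes: x right, y down, z forward; pixel columns grow to the right and rows downward; lengths in mm; the calibration is good to about 2 mm. A picture is of the moment at which its call begins. camera_info takes no time and is no camera call.
- hand_in(): hands the job in, once; it reports no verdict.
Trained networks look in the newest picture that a camera, given by its name, has taken for a name from the list of things; names that differ only in an ending like _2 or _b are one class to them, and where a whole thing is asked for, a point or a joint stands for the part that bears it (a point fixed in the world has none). Each returns a list of dicts, best first, with "confidence" (0 to 1); they miss things now and then, are a little off and sometimes report something else, mostly with a low value. They report only what shows in the picture. A call takes as long as a camera call.
- search_frame(camera, query): "bbox" ([centre column, centre row, width, height] in pixels, round what is visible of it).
- silhouettes(camera, query): "pixels" (420x560 bool, what is visible of it) and "bbox" ([centre column, centre row, width, height] in pixels, round what is visible of it).
The state is a dict: "t": time; "joints": joint angles; "joint_vel": joint speeds; "joint_torque": joint torques, N m; "tcp_pos": TCP position; "ee_rot": TCP orientation; "force": force on the tool from outside, world axes, zero at the start; "wrist_torque": the same for the moment, N m; "gripper_width": finger opening in mm.
Only numpy, scipy, OpenCV 4.12 (cv2) and the standard library are available. Lean on these libraries where they do the work, as an engineer would, in place of code of your own. Each camera call takes 0.05 s, during which the arm holds its last target. There are 200 camera calls.

## Working session

There is one attempt and no reset: what is moved stays moved. The work goes in short steps, Python scripts to look and compute and a tool call to move; the robot and the scene stay as the last step left them, time stands still between calls to the robot, and variables do not carry over. Pictures are saved under pics/ and viewed, about 8 in all and at most 12, crops included, and the job is handed in when it is done.

Besides the shell and the picture viewer there is one more tool, called after "Call:" as name([rows], argument=value, ...), one row to a line, values as JSON. drive_tool: Moves the arm, as the interface text tells. Its arguments: {"type":"object","properties":{"steps":{"type":"array"},"squeeze":{"type":"number"}},"required":["steps"]}

```bash
mkdir -p pics; ls
cat > h.py <<'E'
import numpy as np,cv2
from cell import *
def K(n):
    c=camera_info(n); f=210/np.tan(np.radians(c["fov_y"])/2); return f,c["cx"],c["cy"],np.array(c["R"]),np.array(c["t"])
def proj(n,X):
    f,cx,cy,R,t=K(n); p=np.atleast_2d(X)@R.T+t; return np.c_[f*p[:,0]/p[:,2]+cx,f*p[:,1]/p[:,2]+cy]
def onz(n,u,v,z):
    f,cx,cy,R,t=K(n); d=R.T@np.array([(u-cx)/f,(v-cy)/f,1]); o=-R.T@t; return o+d*(z-o[2])/d[2]
def tri(uvs):
    A=[];b=[]
    for n,(u,v) in uvs.items():
        f,cx,cy,R,t=K(n); d=R.T@np.array([(u-cx)/f,(v-cy)/f,1]);d/=np.linalg.norm(d);o=-R.T@t
        P=np.eye(3)-np.outer(d,d);A.append(P);b.append(P@o)
    return np.linalg.lstsq(np.vstack(A),np.hstack(b),rcond=None)[0]
def save(n,name,im=None):
    im=read_camera(n) if im is None else im
    cv2.imwrite("pics/"+name+".png",im[:,:,::-1]); return im
E
python3 - <<'E'
from h import *
np.set_printoptions(suppress=True,precision=1)
print(state())
for n in("scene","top"):
    save(n,n+"0"); f,cx,cy,R,t=K(n); print(n,f,cx,cy,-R.T@t,R)
    for q in("pump_top","pin_top","vent_pivot","vent_grip","relief_top","pot"):
        print(q,[(np.round(d["bbox"],1).tolist(),round(d["confidence"],2)) for d in search_frame(n,q)[:2]])
E
```

```text
pics
{'t': 0.0, 'joints': array([ 1.2,  0.5, -0. ,  1.5,  0. ,  1.1, -0.1]), 'joint_vel': array([ 0.,  0., -0., -0., -0., -0.,  0.]), 'joint_torque': array([ -0. , -50.8,  -0.1, -23.6,  -0.1,   0. ,   0. ]), 'tcp_pos': array([ 206.2, -642.1,  221.5]), 'ee_rot': array([ 2.1,  0.3, -2.1]), 'force': array([-0.5,  0. ,  0.2]), 'wrist_torque': array([ 0.,  0., -0.]), 'gripper_width': 86.90024710088656}
scene 408.4083676499796 271.0390456539276 212.88727571119838 [1194.5  421.   805.2] [[-0.5  0.8 -0. ]
 [ 0.6  0.3 -0.8]
 [-0.6 -0.4 -0.6]]
pump_top [([288.6, 204.7, 22.5, 26.0], 0.93)]
pin_top []
vent_pivot []
vent_grip [([307.1, 195.7, 18.1, 16.4], 0.48)]
relief_top [([301.2, 322.1, 34.6, 52.5], 0.61), ([269.4, 209.2, 10.4, 7.4], 0.45)]
pot [([289.8, 243.1, 91.3, 112.3], 0.57)]
top 455.8612522327032 273.13371531672465 205.33412348961392 [ 474.5   20.1 1386.6] [[-0.  -1.   0. ]
 [-1.   0.  -0.1]
 [ 0.1 -0.  -1. ]]
pump_top [([256.1, 197.3, 23.3, 22.7], 0.67)]
pin_top []
vent_pivot [([252.2, 228.5, 6.9, 26.6], 0.5), ([254.6, 197.2, 26.5, 17.7], 0.17)]
vent_grip []
relief_top [([323.5, 201.9, 31.3, 26.3], 0.27)]
pot [([249.9, 205.9, 80.5, 74.5], 0.97), ([253.7, 226.8, 6.7, 22.5], 0.64)]
```

Run:
```python
import cv2,numpy as np
a=cv2.imread("pics/scene0.png");b=cv2.imread("pics/top0.png")
c=lambda i,x,y,w,h,k:cv2.resize(i[y:y+h,x:x+w],None,fx=k,fy=k,interpolation=cv2.INTER_CUBIC)
cv2.imwrite("pics/c0.png",np.hstack([c(a,215,145,133,180,3),c(b,190,125,133,180,3)]))
cv2.imwrite("pics/full.png",np.vstack([cv2.resize(a,(400,300)),cv2.resize(b,(400,300))]))
```

```text
(no output)
```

View pics/c0.png

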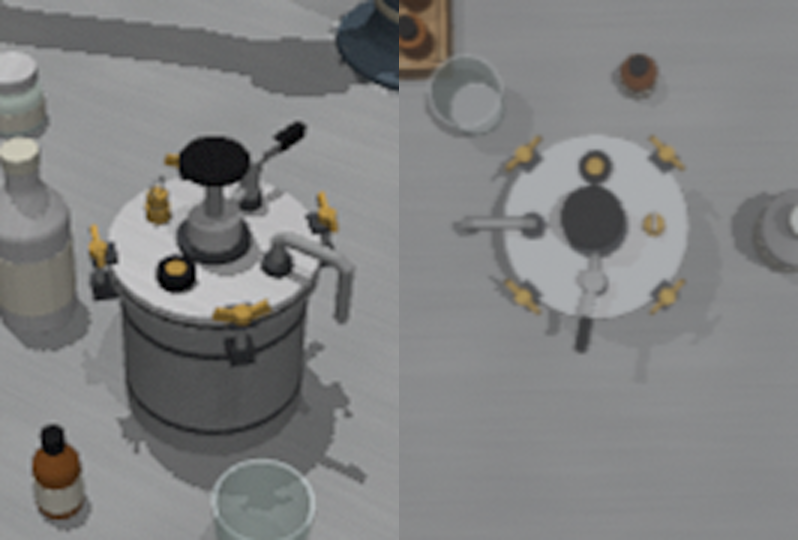

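View pics/full.png

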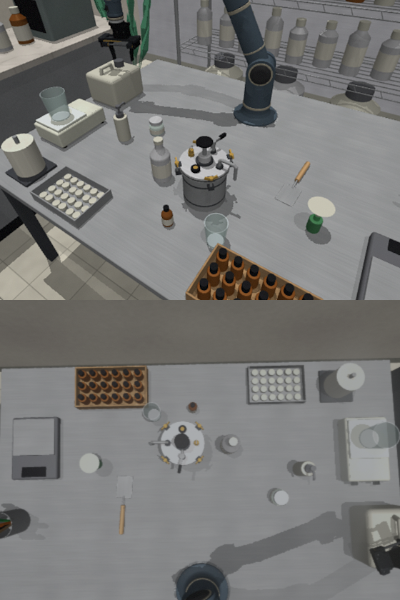

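The pot stands with its pin away from the robot (top px 255,180). The lever points towards the robot, turned slightly clockwise (tip at top px 251,241). The relief valve is at -y, the spout at +y, and the can is to the right of the pot.

Run:
```python
from h import *
np.set_printoptions(suppress=True,precision=1)
T=lambda x,y:(190+(x-399)/3,125+y/3); S=lambda x,y:(215+x/3,145+y/3)
print("pump",tri({"top":(256.1-.0,197.3),"scene":(286.5,198.5)}), onz("top",*T(594,218),250))
pin=onz("top",*T(594,166),185);rel=onz("top",*T(654,224),197);piv=onz("top",*T(592,283),213);tip=onz("top",*T(582,350),213)
wn=[onz("top",*T(*p),185) for p in((526,155),(664,154),(524,295),(668,295))]
print("pin",pin,onz("scene",*S(177,268),185),"rel",rel,"piv",piv,onz("scene",*S(254,172),213),"tip",tip,onz("scene",*S(303,130),213),"wn",np.mean(wn,0))
v=pin-piv;print("yaw",np.degrees(np.arctan2(v[1],v[0])),"mid",(pin+piv)/2, "lever ang",np.degrees(np.arctan2(*(tip-piv)[[1,0]])))
for q in("can","beaker","amber","dispenser","jar"):
    for n in("top",):
        d=silhouettes(n,q)
        if d: 
            b=d[0]["bbox"];print(q,b,d[0]["confidence"],onz(n,b[0],b[1],100),onz(n,b[0],b[1],185))
s=state();import scipy.spatial.transform as tr
print(tr.Rotation.from_rotvec(s["ee_rot"]).as_matrix())
```

```text
pump [589.8  58.1 246. ] [589.6  58.9 250. ]
pin [642.4  60.1 185. ] [645.9  62.5 185. ] rel [588.3   8.4 197. ] piv [537.3  63.1 213. ] [549.5  71.9 213. ] tip [480.2  73.  213. ] [482.8  79.  213. ] wn [590.4  59.9 185. ]
yaw -1.6630931357995915 mid [589.9  61.6 199. ] lever ang 170.24027953984856
can [324.9, 202.2, 27.1, 30.3] 0.57 [ 586.8 -133.8  100. ] [ 579.4 -123.6  185. ]
beaker [214.3, 156.2, 28.8, 30.3] 0.95 [726.7 177.6 100. ] [710.1 167.2 185. ]
amber [271.0, 150.0, 18.4, 16.8] 0.62 [740.6  15.2 100. ] [723.   15.5 185. ]
dispenser [427.1, 236.4, 33.1, 27.4] 0.7 [ 482.8 -418.5  100. ] [ 482.2 -389.5  185. ]
jar [390.9, 276.6, 23.2, 24.0] 0.93 [ 373.2 -311.1  100. ] [ 379.9 -289.2  185. ]
[[ 0.   0.3 -1. ]
 [-0.  -1.  -0.3]
 [-1.   0.   0. ]]
```

Call:
drive_tool([
  [[255,-0.03,0,0,0.1],[255,-0.03,0,0,0.1],[255,-0.03,0,0,0.08],[255,0,0,0,0]],
], squeeze=20)

```text
t: 1.28
tcp_pos: [205.8, -641.4, 313.0]
ee_rot: [2.214, 0.026, -2.218]
force: [0.8, 0.1, 0.3]
gripper_width: 68.1
```

```bash
cat >> h.py <<'E'
def st():
    from scipy.spatial.transform import Rotation as Ro
    s=state();M=Ro.from_rotvec(s["ee_rot"]).as_matrix()
    print("t",round(s["t"],2),"tcp",s["tcp_pos"].round(1),"F",s["force"].round(1),"w",round(s["gripper_width"],1),"yaw err",round(np.arcsin(M[0,1]),3),"xdown",M[:,0].round(3)); return s
E
python3 -c "
from h import *
s=st();print(s['joints'])"
```

```text
t 1.28 tcp [ 205.8 -641.4  313. ] F [0.8 0.1 0.3] w 68.1 yaw err 0.017 xdown [-0.002  0.007 -1.   ]
[ 1.18577067  0.41314341  0.01790377  1.41248378 -0.00795555  1.32301034
 -0.34962444]
```

Call:
drive_tool([
  [[255,0,-0.033,-0.021,0.017],[255,0,-0.033,-0.021,0],[255,0,-0.033,-0.021,0],[255,0,-0.033,-0.021,0],[255,0,-0.033,-0.021,0],[255,0,-0.033,-0.021,0],[255,0,-0.033,-0.021,0],[255,0,-0.033,-0.021,0],[255,0,-0.033,-0.021,0],[255,0,-0.033,-0.021,0],[255,0,-0.033,-0.021,0],[255,0,-0.033,-0.021,0]],
])

```text
t: 2.28
tcp_pos: [462.2, -240.4, 314.0]
ee_rot: [-2.217, 0.031, 2.217]
force: [-0.3, 0.9, -0.3]
gripper_width: 0.6
```

Call:
drive_tool([
  [[255,0,-0.033,-0.005,0],[255,0,-0.033,-0.005,0],[255,0,-0.033,-0.005,0],[255,0,-0.033,-0.005,0],[255,0,-0.033,-0.005,0],[255,0,-0.033,-0.005,0],[255,0,0,0,0]],
])

```text
t: 2.87
tcp_pos: [499.5, -22.7, 313.6]
ee_rot: [2.227, -0.007, -2.209]
force: [-0.1, 0.9, 0.1]
gripper_width: 0.8
```

```bash
python3 -c "
from h import *
s=st();print(s['joints'])"
```

```text
t 2.87 tcp [499.5 -22.7 313.6] F [-0.1  0.9  0.1] w 0.8 yaw err 0.001 xdown [ 0.008 -0.007 -1.   ]
[ 0.3469437   0.13002217 -0.43162731  1.79843241  0.06547066  1.21784933
 -1.67388863]
```

Call:
drive_tool([
  [[255,0,-0.022,0.003,0],[255,0,-0.022,0.003,0],[255,0.037,0,0,0],[255,0.037,0,0,0],[255,0.037,0,0,0],[255,0,0,0,0]],
])

```text
t: 3.37
tcp_pos: [497.9, 26.6, 203.3]
ee_rot: [2.237, 0.006, -2.188]
force: [-0.8, -0.8, -0.4]
gripper_width: 0.4
```

```bash
python3 -c "
from h import *
s=st()
a=save('scene','s1');b=save('top','t1')
c=lambda i,x,y,w,h,k:cv2.resize(i[y:y+h,x:x+w],None,fx=k,fy=k,interpolation=cv2.INTER_CUBIC)
save('','c1',np.hstack([c(a,215,130,133,180,3),c(b,190,125,133,180,3)]))"
```

```text
t 3.37 tcp [497.9  26.6 203.3] F [-0.8 -0.8 -0.4] w 0.4 yaw err 0.011 xdown [ 0.022 -0.006 -1.   ]
```

View pics/c1.png

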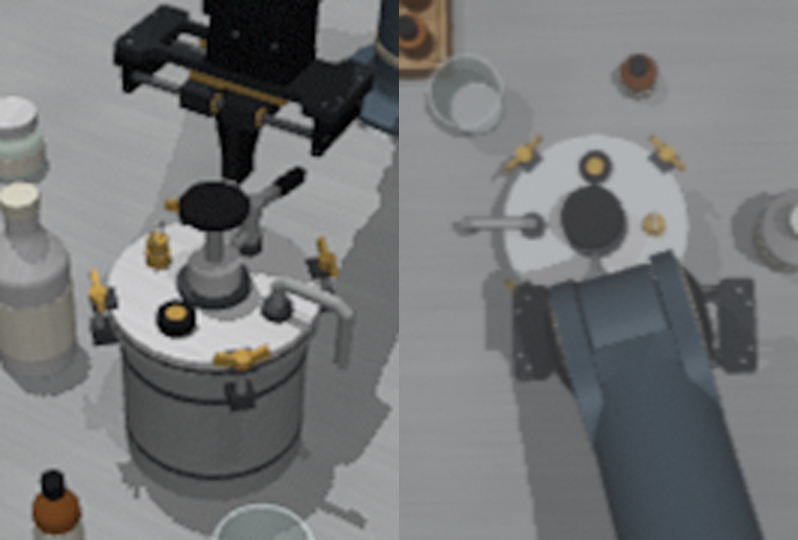

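Call:
drive_tool([
  [[255,0,-0.02,0.008,0],[255,0,-0.009,0.002,0],[255,0,-0.009,0.001,0],[255,0,-0.009,-0.002,0],[255,0,-0.009,-0.003,0],[255,0,-0.008,-0.006,0],[255,0,-0.008,-0.006,0]],
])

```text
t: 4.05
tcp_pos: [515.1, 97.4, 220.3]
ee_rot: [2.27, -0.011, -2.159]
force: [0.4, 0.1, 0.6]
gripper_width: 0.6
```

```bash
python3 -c "
from h import *
s=st()
a=save('scene','s2');print(s['joints'])
c=lambda i,x,y,w,h,k:cv2.resize(i[y:y+h,x:x+w],None,fx=k,fy=k,interpolation=cv2.INTER_CUBIC)
save('','c2',c(a,215,130,133,130,4))"
```

```text
t 4.05 tcp [515.1  97.4 220.3] F [0.4 0.1 0.6] w 0.6 yaw err 0.001 xdown [ 0.05  -0.011 -0.999]
[ 0.14471652  0.24110399 -0.5008242   1.9010935   0.16982951  0.99094971
 -2.00169522]
```

View pics/c2.png

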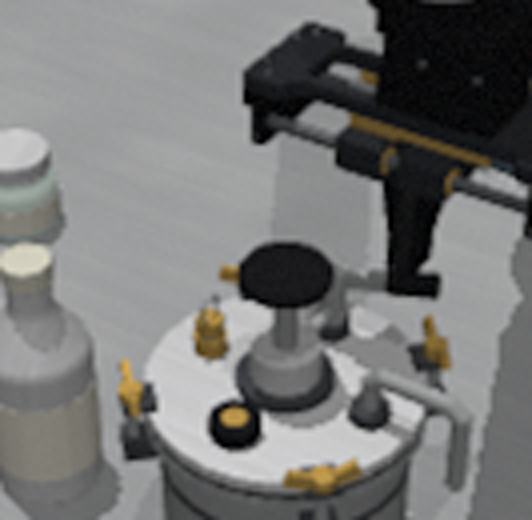

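Call:
drive_tool([
  [[255,0,0,0.006,0],[255,0.015,0,0,0],[255,0,0,0,0]],
])

```text
t: 4.35
tcp_pos: [526.2, 109.2, 222.0]
ee_rot: [2.318, 0.011, -2.119]
force: [-0.2, -0.3, 0.2]
gripper_width: 0.3
```

```bash
python3 -c "
from h import *
s=st()
a=cv2.imread('pics/s2.png')
for n in [0,1]:
  pass
p=np.array([538,61.5,213])
for th in (60,70,80,90):
  t=np.radians(th);u=proj('scene',[p,p+62*np.array([-np.cos(t),np.sin(t),0])]);print(th,((u-[215,130])*4).round())"
```

```text
t 4.35 tcp [526.2 109.2 222. ] F [-0.2 -0.3  0.2] w 0.3 yaw err 0.006 xdown [ 0.089  0.005 -0.996]
60 [[333. 273.]
 [440. 274.]]
70 [[333. 273.]
 [439. 286.]]
80 [[333. 273.]
 [435. 297.]]
90 [[333. 273.]
 [428. 308.]]
```

Call:
drive_tool([
  [[255,0,0,0,0],[255,0,0,0,0]],
])

```text
t: 4.52
tcp_pos: [529.1, 111.7, 226.4]
ee_rot: [-2.328, -0.016, 2.108]
force: [0.3, 0.5, -0.4]
gripper_width: 0.3
```

```bash
python3 -c "
from h import *
s=st();print(s['joints'].round(3),s['joint_torque'].round(1),s['joint_vel'].round(3),s['wrist_torque'])
a=save('scene','s3')"
```

```text
t 4.52 tcp [529.1 111.7 226.4] F [ 0.3  0.5 -0.4] w 0.3 yaw err 0.007 xdown [ 0.099  0.008 -0.995]
[ 0.134  0.237 -0.507  1.894  0.174  0.95  -2.015] [ -0.  -34.6  -2.7 -23.2   0.1  -0.4  -0. ] [-0.006 -0.013 -0.005 -0.008 -0.011 -0.001  0.001] [0.0060525  0.1474348  0.04835593]
```

View pics/s3.png

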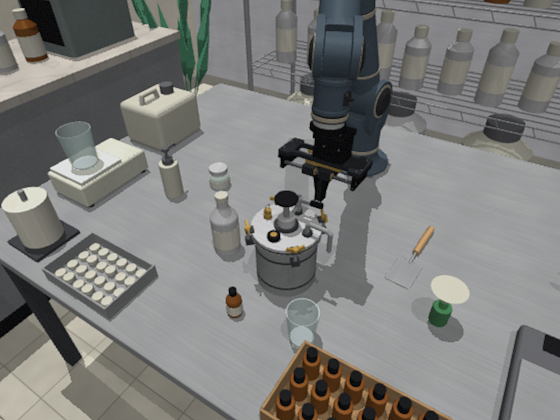

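Call:
drive_tool([
  [[255,-0.02,0,0,0],[255,0,0,0,0],[255,0,0,0,0]],
])

```text
t: 4.82
tcp_pos: [523.7, 110.5, 242.7]
ee_rot: [-2.319, -0.015, 2.119]
force: [0.7, -0.2, 0.1]
gripper_width: 0.2
```

```bash
python3 -c "
from h import *
s=st();print(s['joints'].round(3),s['joint_torque'].round(1),s['joint_vel'].round(3),s['wrist_torque'])
for i in range(3): read_camera('scene');s=st();print(s['joints'].round(3),s['joint_torque'].round(1))
a=cv2.cvtColor(read_camera('top'),cv2.COLOR_RGB2BGR)
b=cv2.imread('pics/s3.png')
c=lambda i,x,y,w,h,k:cv2.resize(i[y:y+h,x:x+w],None,fx=k,fy=k,interpolation=cv2.INTER_CUBIC)
cv2.imwrite('pics/c3.png',np.hstack([c(b,235,145,130,160,3),c(a,170,125,130,160,3)]))"
```

```text
t 4.82 tcp [523.7 110.5 242.7] F [ 0.7 -0.2  0.1] w 0.2 yaw err 0.007 xdown [ 0.09   0.007 -0.996]
[ 0.143  0.216 -0.511  1.878  0.155  0.992 -1.998] [ -0.3 -34.5  -2.8 -24.4   0.1  -0.5   0. ] [-0.001 -0.016 -0.003 -0.019 -0.01   0.001  0.004] [-0.05962991  0.12264659 -0.02763077]
t 4.87 tcp [524.1 110.8 243. ] F [-0.  -0.1  0.8] w 0.6 yaw err 0.007 xdown [ 0.091  0.007 -0.996]
[ 0.142  0.216 -0.512  1.878  0.155  0.992 -1.998] [  0.2 -33.   -2.3 -22.8   0.1  -0.3  -0. ]
t 4.92 tcp [524.1 110.8 242.9] F [-0.4 -0.6 -0.8] w 0.5 yaw err 0.007 xdown [ 0.091  0.007 -0.996]
[ 0.142  0.216 -0.512  1.878  0.155  0.992 -1.998] [  0.  -33.5  -2.4 -23.2   0.1  -0.4  -0. ]
t 4.97 tcp [524.2 110.8 242.9] F [0.2 0.7 0.3] w 0.2 yaw err 0.007 xdown [ 0.091  0.007 -0.996]
[ 0.142  0.216 -0.512  1.878  0.155  0.992 -1.998] [ -0.  -33.5  -2.5 -23.3   0.1  -0.4  -0. ]
```

View pics/c3.png

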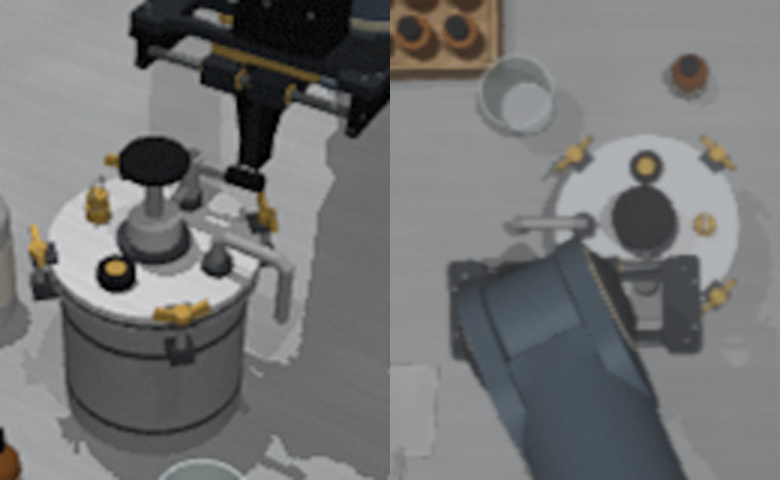

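Call:
drive_tool([
  [[255,0,0,0.015,0],[255,0,0,0.015,0],[255,0,0,0,0]],
])

```text
t: 5.27
tcp_pos: [493.1, 110.3, 237.7]
ee_rot: [-2.315, -0.015, 2.122]
force: [0.3, 0.7, 0.4]
gripper_width: 0.2
```

```bash
python3 -c "
from h import *
s=st();print(s['joints'].round(3),s['joint_torque'].round(1))
"
```

```text
t 5.27 tcp [493.1 110.3 237.7] F [0.3 0.7 0.4] w 0.2 yaw err 0.006 xdown [ 0.087  0.008 -0.996]
[ 0.151  0.17  -0.522  1.943  0.131  0.97  -1.996] [  0.3 -30.5  -1.6 -23.3   0.1  -0.4   0. ]
```

Call:
drive_tool([
  [[255,0.016,0,0,0],[255,0.016,0,0,0],[255,0,0,0,0]],
])

```text
t: 5.52
tcp_pos: [497.1, 110.2, 205.1]
ee_rot: [-2.317, -0.014, 2.12]
force: [-0.1, 0.4, -0.5]
gripper_width: 0.6
```

Call:
drive_tool([
  [[255,0,0,-0.006,0],[255,0,0,-0.006,0],[255,0,0,0,0]],
])

```text
t: 5.77
tcp_pos: [511.5, 110.4, 206.6]
ee_rot: [-2.317, -0.015, 2.119]
force: [-0.4, 0.2, 0.2]
gripper_width: 0.9
```

```bash
python3 -c "
from h import *
s=st();print(s['joints'].round(3),s['joint_torque'].round(1),s['wrist_torque'])
"
```

```text
t 5.77 tcp [511.5 110.4 206.6] F [-0.4  0.2  0.2] w 0.9 yaw err 0.006 xdown [ 0.089  0.008 -0.996]
[ 0.135  0.234 -0.51   1.948  0.174  0.909 -2.026] [ -0.1 -32.9  -2.6 -21.5   0.1  -0.3  -0. ] [ 0.04410894  0.08617639 -0.0431601 ]
```

Call:
drive_tool([
  [[255,0,0,-0.004,0],[255,0,0,-0.003,0],[255,0,0,0,0]],
])

```text
t: 6.02
tcp_pos: [520.6, 110.7, 208.7]
ee_rot: [-2.318, -0.015, 2.117]
force: [-1.3, 0.4, 0.4]
gripper_width: 0.5
```

Call:
drive_tool([
  [[255,0,0,-0.003,0]],
])

```text
t: 6.1
tcp_pos: [523.1, 110.8, 208.9]
ee_rot: [-2.317, -0.015, 2.118]
force: [-1.0, 0.1, 0.1]
gripper_width: 0.4
```

Call:
drive_tool([
  [[255,0,0,-0.003,0]],
])

```text
t: 6.18
tcp_pos: [525.7, 111.0, 209.1]
ee_rot: [-2.316, -0.015, 2.119]
force: [-4.0, 1.1, 0.5]
gripper_width: 0.9
```

```bash
python3 -c "
from h import *
s=st();print(s['joints'].round(3),s['joint_torque'].round(1),s['wrist_torque'])
"
```

```text
t 6.18 tcp [525.7 111.  209.1] F [-4.   1.1  0.5] w 0.9 yaw err 0.006 xdown [ 0.088  0.009 -0.996]
[ 0.132  0.255 -0.506  1.915  0.182  0.924 -2.025] [  0.5 -35.4  -2.3 -23.3   0.6  -1.2   0. ] [0.1330351  1.2756457  0.00386734]
```

Call:
drive_tool([
  [[255,0,0,-0.001,0]],
])

```text
t: 6.27
tcp_pos: [525.8, 111.0, 208.9]
ee_rot: [-2.313, -0.015, 2.123]
force: [-5.3, 0.6, 1.8]
gripper_width: 0.4
```

Call:
drive_tool([
  [[255,0,0,0.015,0],[255,0,0,0.015,0],[255,-0.035,0,0,0],[255,-0.035,0,0,0],[255,0,0,0,0]],
])

```text
t: 6.68
tcp_pos: [489.5, 109.7, 276.9]
ee_rot: [-2.313, -0.015, 2.124]
force: [0.8, 0.5, 0.8]
gripper_width: 0.3
```

```bash
python3 -c "
from h import *
s=st()
a=save('scene','s4')
c=lambda i,x,y,w,h,k:cv2.resize(i[y:y+h,x:x+w],None,fx=k,fy=k,interpolation=cv2.INTER_CUBIC)
save('','c4',c(a,235,145,130,100,5))
p=np.array([538,61.5,213])
for th in (80,90):
  t=np.radians(th);u=proj('scene',[p,p+62*np.array([-np.cos(t),np.sin(t),0]),[589.5,59.5,254]]);print(th,((u-[235,145])*5).round())
for q in('pump_top','pin_top','vent_grip'):print(q,[(np.round((np.array(d['bbox'][:2])-[235,145])*5),d['confidence']) for d in search_frame('scene',q)[:2]])
"
```

```text
t 6.68 tcp [489.5 109.7 276.9] F [0.8 0.5 0.8] w 0.3 yaw err 0.006 xdown [ 0.085  0.008 -0.996]
80 [[316. 266.]
 [444. 297.]
 [256. 254.]]
90 [[316. 266.]
 [435. 310.]
 [256. 254.]]
pump_top [(array([258., 307.]), 0.79), (array([382., 295.]), 0.73)]
pin_top []
vent_grip [(array([383., 290.]), 0.5), (array([ -2., 794.]), 0.3)]
```

View pics/c4.png

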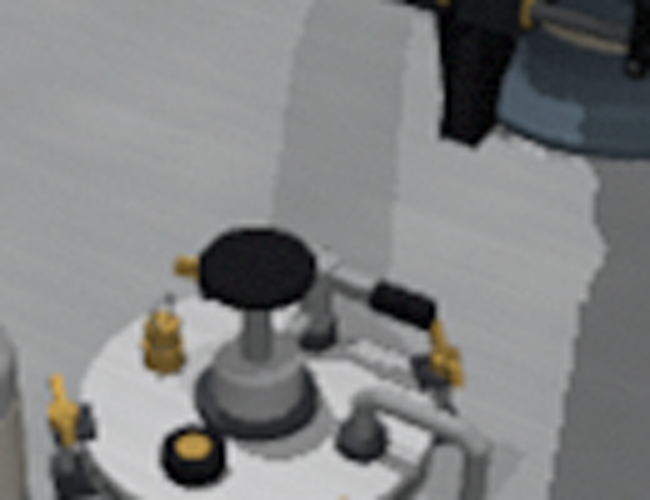

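Call:
drive_tool([
  [[255,0,0.017,-0.034,0],[255,0,0.017,-0.034,0],[255,0,0.017,-0.033,0],[255,0,0,0,0],[255,0,0,0,0]],
])

```text
t: 7.3
tcp_pos: [588.2, 55.9, 269.3]
ee_rot: [2.286, 0.014, -2.148]
force: [-0.4, 0.8, 0.1]
gripper_width: 0.7
```

```bash
python3 -c "
from h import *
s=st();print(s['joints'].round(3))"
```

```text
t 7.3 tcp [588.2  55.9 269.3] F [-0.4  0.8  0.1] w 0.7 yaw err 0.01 xdown [ 0.062  0.003 -0.998]
[ 0.204  0.299 -0.469  1.706  0.162  1.11  -1.872]
```

Call:
drive_tool([
  [[255,0.012,-0.003,0,0],[255,0.01,0,0.001,0],[255,0.01,0,0.001,0],[255,0.008,0,0.001,0]],
])

```text
t: 7.63
tcp_pos: [590.1, 58.8, 228.2]
ee_rot: [2.293, 0.013, -2.137]
force: [0.8, -2.5, 10.9]
gripper_width: 0.4
```

Call:
drive_tool([
  [[255,0.005,0,0,0],[255,0.003,0,0,0]],
])

```text
t: 7.8
tcp_pos: [590.2, 58.8, 220.9]
ee_rot: [2.294, 0.011, -2.131]
force: [-2.8, -3.0, 11.7]
gripper_width: 0.2
```

```bash
python3 -c "
from h import *
s=st()"
```

```text
t 7.8 tcp [590.2  58.8 220.9] F [-2.8 -3.  11.7] w 0.2 yaw err 0.013 xdown [ 0.073 -0.002 -0.997]
```

Call:
drive_tool([
  [[255,0.003,0,0,0]],
])

```text
t: 7.88
tcp_pos: [590.3, 58.8, 219.5]
ee_rot: [2.294, 0.01, -2.127]
force: [-7.8, -3.0, 27.4]
gripper_width: 0.7
```

Call:
drive_tool([
  [[255,0.001,0,0,0]],
])

```text
t: 7.97
tcp_pos: [590.1, 58.8, 220.1]
ee_rot: [2.295, 0.01, -2.123]
force: [-1.6, -1.9, 11.6]
gripper_width: 0.4
```

Call:
drive_tool([
  [[255,-0.013,0,0,0],[255,-0.013,0,0,0],[255,-0.012,0,0,0],[255,0,0,0,0]],
])

```text
t: 8.3
tcp_pos: [587.9, 60.8, 260.8]
ee_rot: [2.303, 0.013, -2.107]
force: [0.1, 0.5, -0.5]
gripper_width: 0.5
```

```bash
cat >> h.py <<'E'
def pin(name):
    st(); im=save("scene",name); hsv=cv2.cvtColor(im,cv2.COLOR_RGB2HSV)
    x0,y0=262,208; r=hsv[y0:245,x0:286]; m=(r[:,:,1]>90)&(r[:,:,2]>70)&(r[:,:,0]<35)
    ys,xs=np.nonzero(m); print("pin brass n",m.sum(),"top",ys.min()+y0 if len(ys) else None,"bot",ys.max()+y0 if len(ys) else None)
    # relief
    r=hsv[195:225,258:274];mm=(r[:,:,1]>90)&(r[:,:,2]>70)&(r[:,:,0]<35);y=np.nonzero(mm)[0];print("relief n",mm.sum(),y.min()+195,y.max()+195)
E
python3 -c "
from h import *
pin('p1')
for h in(0,.5,1):print(proj('scene',[642,58.5,185+14*h]))
d=cv2.imread('pics/s4.png')[...,::-1]
hsv=cv2.cvtColor(np.ascontiguousarray(d),cv2.COLOR_RGB2HSV);r=hsv[208:245,262:286];print(((r[:,:,1]>90)&(r[:,:,2]>70)&(r[:,:,0]<35)).sum())"
```

```text
t 8.3 tcp [587.9  60.8 260.8] F [ 0.1  0.5 -0.5] w 0.5 yaw err 0.02 xdown [ 0.089 -0.008 -0.996]
pin brass n 109 top 208 bot 236
relief n 88 196 219
[[273.43371786 232.65792536]]
[[273.38052603 230.34119514]]
[[273.32679557 228.00100578]]
109
```

Call:
drive_tool([
  [[255,0.012,0.001,-0.001,0],[255,0.01,0,0.001,0],[255,0.01,0,0.001,0],[255,0.006,0,0,0],[255,0.004,0,0,0]],
])

```text
t: 8.77
tcp_pos: [588.7, 60.9, 219.2]
ee_rot: [2.299, 0.013, -2.105]
force: [-18.0, -5.6, 53.8]
gripper_width: 0.5
```

Call:
drive_tool([
  [[255,0.002,0,0,0]],
])

```text
t: 8.85
tcp_pos: [588.5, 60.9, 219.8]
ee_rot: [2.298, 0.011, -2.103]
force: [-6.3, -2.6, 19.1]
gripper_width: 0.4
```

Call:
drive_tool([
  [[255,-0.013,0,0,0],[255,-0.013,0,0,0],[255,-0.012,0,0,0],[255,0,0,0,0]],
])

```text
t: 9.18
tcp_pos: [587.2, 61.6, 257.6]
ee_rot: [2.304, 0.012, -2.095]
force: [1.6, -0.1, -0.3]
gripper_width: 0.9
```

```bash
sed -i 's/x0,y0=262,208/x0,y0=266,221/' h.py; python3 -c "
from h import *
pin('p2')"
```

```text
t 9.18 tcp [587.2  61.6 257.6] F [ 1.6 -0.1 -0.3] w 0.9 yaw err 0.025 xdown [ 0.095 -0.013 -0.995]
pin brass n 33 top 231 bot 236
relief n 87 196 219
```

Call:
drive_tool([
  [[255,0.01,0.001,-0.002,0],[255,0.01,0,0.001,0],[255,0.009,0,0.001,0],[255,0.005,0,0.001,0],[255,0.003,0,0,0],[255,0.001,0,0,0]],
])

```text
t: 9.73
tcp_pos: [587.6, 61.3, 219.9]
ee_rot: [2.296, 0.011, -2.097]
force: [-4.0, -2.1, 11.8]
gripper_width: 0.7
```

Call:
drive_tool([
  [[255,0.001,0,0,0]],
])

```text
t: 9.82
tcp_pos: [587.5, 61.3, 219.9]
ee_rot: [2.296, 0.01, -2.096]
force: [-2.6, -1.1, 11.7]
gripper_width: 0.5
```

Call:
drive_tool([
  [[255,-0.013,0,0,0],[255,-0.013,0,0,0],[255,-0.012,0,0,0],[255,0,0,0,0]],
])

```text
t: 10.15
tcp_pos: [586.2, 61.8, 256.3]
ee_rot: [2.299, 0.011, -2.092]
force: [0.3, 0.5, 0.2]
gripper_width: 0.6
```

```bash
python3 -c "
from h import *
pin('p3')"
```

```text
t 10.15 tcp [586.2  61.8 256.3] F [0.3 0.5 0.2] w 0.6 yaw err 0.028 xdown [ 0.095 -0.017 -0.995]
pin brass n 33 top 231 bot 236
relief n 85 196 219
```

Call:
drive_tool([
  [[255,0.009,0.002,-0.003,0],[255,0.01,0,0.001,0],[255,0.009,0,0.001,0],[255,0.006,0,0.001,0],[255,0.003,0,0,0],[255,0.002,0,0,0]],
])

```text
t: 10.7
tcp_pos: [588.2, 61.1, 219.7]
ee_rot: [2.293, 0.011, -2.093]
force: [-7.2, -1.2, 20.2]
gripper_width: 0.5
```

Call:
drive_tool([
  [[255,-0.013,0,0,0],[255,-0.013,0,0,0],[255,-0.012,0,0,0],[255,0,0,0,0]],
])

```text
t: 11.03
tcp_pos: [586.3, 61.5, 257.3]
ee_rot: [2.296, 0.012, -2.09]
force: [0.3, 0.7, -0.3]
gripper_width: 0.3
```

```bash
python3 -c "
from h import *
pin('p4')"
```

```text
t 11.03 tcp [586.3  61.5 257.3] F [ 0.3  0.7 -0.3] w 0.3 yaw err 0.03 xdown [ 0.094 -0.019 -0.995]
pin brass n 44 top 229 bot 236
relief n 88 196 219
```

Pin is starting to come out. Stroke 5.

Call:
drive_tool([
  [[255,0.01,0.002,-0.003,0],[255,0.01,0,0.001,0],[255,0.009,0,0.001,0],[255,0.006,0,0.001,0],[255,0.003,0,0,0],[255,0.001,0,0,0]],
])

```text
t: 11.58
tcp_pos: [587.6, 60.4, 220.0]
ee_rot: [2.288, 0.011, -2.094]
force: [-1.7, -0.7, 10.8]
gripper_width: 0.7
```

Call:
drive_tool([
  [[255,-0.013,0,0,0],[255,-0.013,0,0,0],[255,-0.012,0,0,0],[255,0,0,0,0]],
])

```text
t: 11.92
tcp_pos: [585.8, 60.8, 256.7]
ee_rot: [2.29, 0.012, -2.091]
force: [-0.8, -0.6, 0.1]
gripper_width: 0.4
```

```bash
python3 -c "
from h import *
pin('p5')
L=[cv2.resize(cv2.imread(f'pics/p{i}.png')[215:245,255:290],None,fx=7,fy=7,interpolation=cv2.INTER_CUBIC) for i in(3,4,5)]
cv2.imwrite('pics/c5.png',np.hstack(L))"
```

```text
t 11.92 tcp [585.8  60.8 256.7] F [-0.8 -0.6  0.1] w 0.4 yaw err 0.033 xdown [ 0.091 -0.022 -0.996]
pin brass n 56 top 227 bot 236
relief n 86 196 219
```

View pics/c5.png

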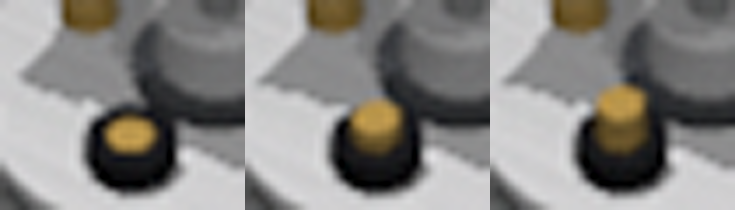

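```bash
cat > m.py <<'E'
from h import *
def face(im):
    r=cv2.resize(im[219:245,262:286].astype(np.float32),None,fx=8,fy=8,interpolation=cv2.INTER_CUBIC)
    s=r[...,0]-r[...,2]; 
    m=(r[...,0]>130)&(s>55); 
    n,l,stt,c=cv2.connectedComponentsWithStats(m.astype(np.uint8)); k=1+np.argmax(stt[1:,4]); return (c[k]/8+[262,219]-.44).round(2),stt[k,2:]/8
if __name__=="__main__":
    for i in(1,2,3,4,5):
        print(i,*face(cv2.imread(f"pics/p{i}.png")[...,::-1]))
    ims=[read_camera("scene") for _ in range(4)]
    print("now",*face(np.mean(ims,0)))
    top=np.array([642,58,185.]);q=onz("scene",*face(cv2.imread("pics/p3.png")[...,::-1])[0],185);print(q)
    for h in(0,10,12,13,14):print(h,proj("scene",q+[0,0,h]).round(2))
E
python3 m.py
```

```text
1 [273.14 233.81] [  6.5     4.375 184.125]
2 [273.14 233.81] [  6.5     4.375 184.25 ]
3 [273.13 233.8 ] [  6.5     4.375 184.125]
4 [273.24 231.48] [  6.5     5.125 208.75 ]
5 [273.18 229.41] [  6.5    5.25 210.75]
now [273.2  229.41] [  6.375   5.25  209.625]
[645.46009317  59.89839913 185.        ]
0 [[273.13 233.8 ]]
10 [[273.05 230.48]]
12 [[273.04 229.81]]
13 [[273.03 229.48]]
14 [[273.02 229.14]]
```

The face centroid puts the rise at about 14 mm (fully out), but the error is near 1 mm. I'll make one small part stroke: if the pin doesn't move, it is on its stop.

Call:
drive_tool([
  [[255,0.008,0.001,-0.003,0],[255,0.007,0,0.001,0],[255,-0.01,0,0,0],[255,-0.012,0,0,0],[255,0,0,0,0]],
])

```text
t: 12.58
tcp_pos: [584.5, 60.4, 260.9]
ee_rot: [2.279, 0.013, -2.101]
force: [0.6, 0.1, 0.5]
gripper_width: 0.2
```

```bash
python3 -c "
from m import *
pin('p6')
print(face(np.mean([read_camera('scene') for _ in range(4)],0)))"
```

```text
t 12.58 tcp [584.5  60.4 260.9] F [0.6 0.1 0.5] w 0.2 yaw err 0.034 xdown [ 0.081 -0.022 -0.996]
pin brass n 56 top 227 bot 236
relief n 87 196 219
(array([273.15, 229.34]), array([  6.375,   5.25 , 210.   ]))
```

The pin didn't move, so it is on its stop. Retreating upward and making a last check.

Call:
drive_tool([
  [[255,-0.035,0,0,0],[255,-0.035,0,0,0],[255,0,0,0.03,0],[255,0,0,0.03,0],[255,0,0,0.03,0],[255,0,0,0,0],[255,0,0,0,0]],
])

```text
t: 13.42
tcp_pos: [482.1, 57.3, 319.5]
ee_rot: [2.263, 0.011, -2.118]
force: [-0.2, -0.4, -0.5]
gripper_width: 0.3
```

```bash
python3 -c "
from m import *
pin('p7');a=cv2.imread('pics/p7.png')
print(face(a[...,::-1]))
c=lambda i,x,y,w,h,k:cv2.resize(i[y:y+h,x:x+w],None,fx=k,fy=k,interpolation=cv2.INTER_CUBIC)
cv2.imwrite('pics/c7.png',np.hstack([c(a,205,130,160,180,2.5),c(cv2.imread('pics/scene0.png'),205,130,160,180,2.5)]))"
```

```text
t 13.42 tcp [482.1  57.3 319.5] F [-0.2 -0.4 -0.5] w 0.3 yaw err 0.034 xdown [ 0.066 -0.023 -0.998]
pin brass n 53 top 227 bot 236
relief n 88 196 219
(array([273.18, 229.35]), array([  6.375,   5.   , 200.125]))
```

View pics/c7.png

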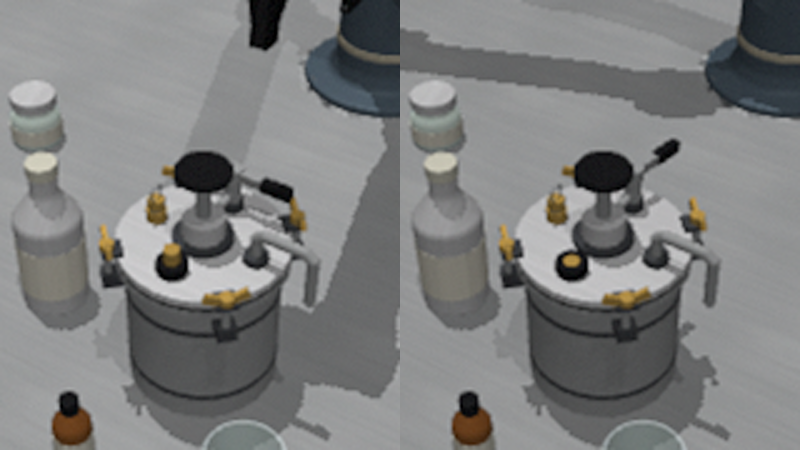

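The pin is out (crop px 172,253), the lever lies across and shut, and the plunger is up. The relief valve is seated, and the pot and its neighbours haven't moved.

```bash
python3 -c "
from cell import hand_in
print(hand_in())"
```

```text
the job is handed in; nothing more can be done
None
```

I shut the vent lever, pumped until the pressure pin stood fully out, and handed the job in at about 13.5 s with the arm clear of everything. No verdict was reported.

- **Vent:** The lever is against its stop. The force on the finger rose from about 1.2 N to 5 N there, and the lever tip sits where the 90° position should appear in the picture. On the first push the finger rode up to the top of the sleeve and the tool tilted about 5°, so I backed off and pushed again lower down.
- **Pumping:** I made five full strokes. The pin began to rise on the fourth. After the fifth it measured about 14 mm out, give or take 1 mm, so I made one part stroke of roughly a third. The pin moved only about 0.2 mm, within measuring noise, so it was already on its stop.
- **Final check:** In the last scene picture the plunger is up, the relief valve is seated, and the pot, can, jar, amber bottle and beaker look unmoved. I did not check the dispenser, funnel bottle or spatula at the end; the arm was not working near them.
- **Force:** The second stroke pressed the plunger onto its stop with 54 N vertically, through the fingertips, and I softened the later strokes. That is below the 120 N wrist limit. It is above the 40 N given for the arm or gripper's body, but only the fingertips were in contact.

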